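# Test two grease dispensers and reject the binding one

## Task

Two empty grease dispensers stand in the twin stand and one of them binds inside. With both still in the stand, press each plunger slowly down: the sound one slides lightly until it is fully home, but where the push gets clearly harder part-way (more than about 5 N), stop there and do not force it (never above 20 N). Then lift the binding dispenser out by its barrel and set it down standing upright in the shallow reject tray; leave the sound one in its socket with its plunger home, and disturb nothing else.

Things in the scene. Friction and masses are not known exactly. Their poses are not given: they have to be found in the camera images.
- stand: Dark steel block, 100 (x) x 240 (y) x 35 mm tall, fixed to the bench; origin under its centre, z up. Two round sockets, 46 mm across and 25 mm deep, lie on its y axis at y = +55 mm (a) and -55 mm (b). A dispenser stands in each, 2 mm loose.
- tray: Reject tray: grey shallow open tray fixed to the bench, 170 x 170 mm outside, walls 5 mm thick and 30 mm tall, floor 5 mm thick (inner floor 5 mm above the bench); origin under its centre. Empty at the start.
- socket_a (a point): Centre of the floor of socket a of the stand, 10 mm above the bench.
- dispenser_a: Empty grease dispenser that starts in socket a: upright round aluminium barrel 44 mm across and 94 mm tall, about 0.3 kg with its plunger; origin at the centre of its underside, z along the barrel to the plunger. Dispensers a and b look alike; which of the two binds is different each time and is not visible.
- barrel_a (a point): Middle of dispenser a's barrel, on its axis, 47 mm above its underside, axes as the dispenser's. To lift it, grip the barrel's upper half (15 to 30 mm above this point), so that the gripper's body stays clear of the plunger button.
- button_a (a point): Centre of the top face of plunger a's push button (black, 28 mm across, 10 mm thick, on a thin rod above the barrel): 139 mm above the barrel's underside with the plunger fully out, 109 mm with it fully home.
- plunger_a (a joint): How far plunger a is pressed in, m: 0 out, 0.030 (within 1 mm) fully home. Starts 0 to 6 mm in; no return spring, stays where left. A sound one slides at a steady 2 N until a stiff buffer stops it at home (from 29 mm on, 3 N more per mm). One that binds starts as lightly, then somewhere from 13 to 19 mm drags at about 8 N for some mm and stops dead well short of home. Damaged above 20 N.
- socket_b (a point): Centre of the floor of socket b of the stand, 10 mm above the bench.
- dispenser_b: Empty grease dispenser that starts in socket b: upright round aluminium barrel 44 mm across and 94 mm tall, about 0.3 kg with its plunger; origin at the centre of its underside, z along the barrel to the plunger. Dispensers a and b look alike; which of the two binds is different each time and is not visible.
- barrel_b (a point): Middle of dispenser b's barrel, on its axis, 47 mm above its underside, axes as the dispenser's. To lift it, grip the barrel's upper half (15 to 30 mm above this point), so that the gripper's body stays clear of the plunger button.
- button_b (a point): Centre of the top face of plunger b's push button (black, 28 mm across, 10 mm thick, on a thin rod above the barrel): 139 mm above the barrel's underside with the plunger fully out, 109 mm with it fully home.
- plunger_b (a joint): How far plunger b is pressed in, m: 0 out, 0.030 (within 1 mm) fully home. Starts 0 to 6 mm in; no return spring, stays where left. A sound one slides at a steady 2 N until a stiff buffer stops it at home (from 29 mm on, 3 N more per mm). One that binds starts as lightly, then somewhere from 13 to 19 mm drags at about 8 N for some mm and stops dead well short of home. Damaged above 20 N.
- tin: Bystander: plain steel can, 60 mm across, 75 mm tall; origin under its centre.
- tape: Bystander: black tape roll, 76 mm across, 25 mm tall; origin under its centre.
- driver: Bystander: screwdriver with wooden handle, lying on the bench; origin under it.
- spanner: Bystander: steel spanner, lying on the bench; origin under it.
- cog: Bystander: steel sprocket, 90 mm across, lying flat; origin under its centre.
- cup: Bystander: white ceramic cup, 72 mm across, 60 mm tall; origin under its centre.
- pedal: Bystander: black bicycle pedal, about 85 x 110 mm, 22 mm tall; origin under its centre.
Things that resemble listed ones, but are neither listed nor needed, are in the scene too. Leave any purple look-alike of the dispenser_a alone.

How it is judged:
By the outcome, as a careful person would: the job done as asked, in the order asked, and still so for the second after the job is handed in, with the robot touching nothing.
It also fails if it takes over 59 s, if anything falls off the work surface, if the arm or the gripper's body presses on something with over 40 N, if the wrist force passes 120 N, or if a joint passes its speed limit or range.

## Robot

A 7-joint arm with a two-finger parallel gripper is mounted at the origin on the work surface. World frame = base frame: x ahead of the robot, y to its left, z up, the work surface at z = 0. Lengths are in m, angles in rad, forces in N, time in s.
With the tool pointing down it reaches from about 0.4 to 0.85 m from the base axis. Payload 10.4 kg.
Tool frame: the origin (TCP) lies midway between the tips of the shut fingers; the grasp point (between the pads) lies 19 mm behind it (r.grasp_offset is the distance from the TCP to the grasp point, in m); x points along the fingers, y is the direction in which the jaws open and shut, and the axes are right-handed (so a half turn about x gives the same grasp; the last joint's range is limited). The gripper opens to 87 mm and grips with 3 to 60 N. Pads are 19 mm wide; open, the fingers measure 117 mm over their backs; the gripper's body (75 mm by 190 mm) begins 51 mm behind the grasp point.
Start: joints at [-1.361, 0.332, -0.065, 1.46, 0.022, 1.35, -0.088], TCP at [0.144, 0.608, 0.223] pointing down, gripper open.
Joint ranges: [-2.6, 2.6], [-0.5, 2.12], [-1.47, 1.34], [0.16, 2.42], [-1.27, 4.41], [0.06, 2.06], [-2.6, 2.6]. Speed limits (rad/s): [2.22, 2.22, 2.79, 2.79, 3.14, 3.14, 3.14].

## Interface

Orientations are given as a unit quaternion [x, y, z, w].
In Python, from bench import r, vision, close_job gives the robot as it stands. The module is installed in compiled form; this text tells all that it offers.
- The arm moves only by the shell command python3 -m pendant 'ROWS' [OPENING] [FORCE]. ROWS is text: rows parted by semicolons, each of 6 numbers parted by spaces: the shift along the tool's x, y, z in units of 0.25 m (1.0 is 0.25 m), then the turn, a rotation vector about the tool's x, y, z in units of 1.5 rad (1.0 is 1.5 rad). A call has 1 to 8 rows; each row is the pose to reach, as a shift and turn from the pose commanded when the call began, along the tool's axes at that moment; what a row does not reach only later rows make up. A row lasts 1/10 s, in which the tool goes at most 50 mm and 8.59 degrees, less where a joint would pass 70% of its speed; a pose out of reach is approached as far as the arm can. A call with a number of a shift or a turn outside -1 to 1 is refused whole. A call with a gripper value outside its range is refused whole. OPENING is the gripper command: -1 is shut, 1 is fully open, values between are in proportion, set as the call begins (- or left out, the last holds). The fingers move at their own pace and stop on an object; FORCE is the grip in N (left out, the last holds). Time passes only in rows, so rows that repeat a pose let the fingers close. It gives the time, the measured TCP pose, the force and the opening at its end, in the units of the state.
- r.read_state(): the state, without advancing time (a new reading comes with each control period).
- vision.camera(name): name is "scene" or "top"; returns (picture, depth): 400x640x3 uint8, blue, green, red; 400x640 float32, m along the optical axis (not along the pixel's ray), 0 where there is no reading.
- vision.get_calibration(name): a dict with "camera_matrix" (3x3 intrinsics, pixels), "k1" (the pictures are not rectified: a ray, as slopes to the right and down, at radius r is drawn at 1 + k1 r^2 times it, then the intrinsics apply), "rvec" (rotation vector, rad) and "tvec" (3), from world to camera coordinates, as OpenCV has them. Camera axes: x right, y down, z forward; pixel columns grow to the right and rows downward; lengths in m; the calibration is good to about 2 mm. A picture is of the moment at which its call begins. get_calibration takes no time and is no camera call.
- close_job(): hands the job in, once; it reports no verdict.
The state is a dict: "time": time; "joint_positions": joint angles; "joint_vel": joint speeds; "joint_torque": joint torques, N m; "ee_pos": TCP position; "eef_rot": TCP orientation; "ft_force": force on the tool from outside, world axes, zero at the start; "torque": the same for the moment, N m; "width": finger opening in m.
Only numpy, scipy, OpenCV 4.12 (cv2) and the standard library are available. Lean on these libraries where they do the work, as an engineer would, in place of code of your own. Each camera call takes 0.05 s, during which the arm holds its last target. There are 200 camera calls.

## Working session

There is one attempt and no reset: what is moved stays moved. The work goes in short steps, Python scripts to look and compute and a shell command to move; the robot and the scene stay as the last step left them, time stands still between calls to the robot, and variables do not carry over. Pictures are saved under pics/ and viewed, about 8 in all and at most 12, crops included, and the job is handed in when it is done.

```bash
mkdir -p pics; python3 - <<'E'
from bench import r,vision
import cv2,numpy as np
for n in("scene","top"):
    p,d=vision.camera(n); cv2.imwrite(f"pics/{n}0.png",p); np.save(f"{n}0.npy",d)
    c=vision.get_calibration(n); print(n,c)
s=r.read_state(); print(s,r.grasp_offset)
E
```

```text
scene {'camera_matrix': array([[421.65144711,   0.        , 315.97570014],
       [  0.        , 421.65144711, 201.77443581],
       [  0.        ,   0.        ,   1.        ]]), 'k1': -0.056100616068538854, 'rvec': array([ 1.54355319,  2.07835705, -0.79025084]), 'tvec': array([ 0.1372733 , -0.30703744,  1.69841152])}
top {'camera_matrix': array([[364.38850783,   0.        , 324.35018164],
       [  0.        , 364.38850783, 196.18610178],
       [  0.        ,   0.        ,   1.        ]]), 'k1': 0.015646135336289307, 'rvec': array([ 2.1278082 , -2.1430908 ,  0.13502651]), 'tvec': array([0.03223893, 0.55855571, 1.13892165])}
{'time': 0.1, 'joint_positions': array([-1.36059119,  0.33285361, -0.06469395,  1.46083481,  0.02161948,
        1.34992842, -0.08848991]), 'joint_vel': array([ 0.00081677, -0.00231004,  0.00167626, -0.00333451,  0.00079339,
       -0.00014886,  0.00106661]), 'joint_torque': array([ 2.23089439e-03, -6.24544644e+01,  2.52787024e-02, -3.90717173e+01,
       -6.12519449e-02,  3.65928223e-02,  5.97476151e-05]), 'ee_pos': array([0.14412595, 0.60779738, 0.22181619]), 'eef_rot': array([ 0.08164482,  0.70234887, -0.0825825 ,  0.70229646]), 'ft_force': array([ 0.01245285, -0.2288682 , -0.69553438]), 'torque': array([-0.01771053, -0.01842662, -0.0543216 ]), 'width': 0.08679681135261716} 0.0187
```

View pics/scene0.png

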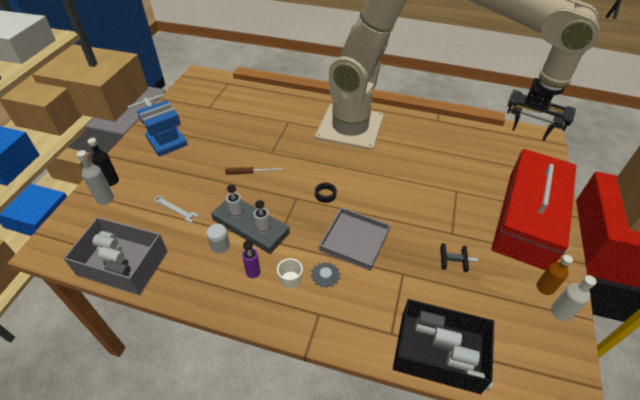

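View pics/top0.png

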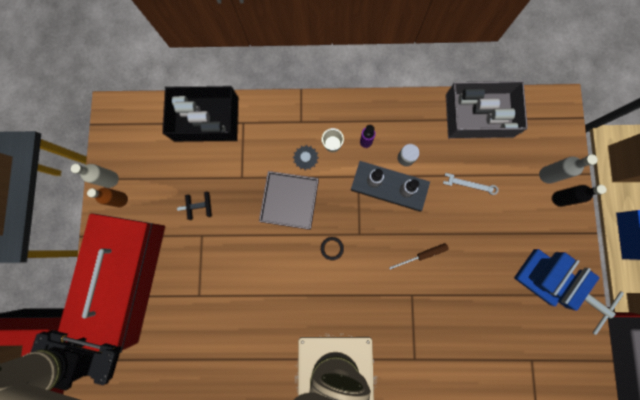

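Candidates for a dispenser in the top view: the two in the stand at (377,176) and (412,185), the purple look-alike at (367,136), the tin at (409,155), and the cylinders in the bins at (200,113) and (487,108). By the description I choose the two in the stand. The tray is at (290,200). Next is one close crop to check.

```bash
cat > h.py <<'E'
from bench import r,vision
import cv2,numpy as np
from scipy.spatial.transform import Rotation as R
C={n:vision.get_calibration(n) for n in("scene","top")}
def ray(n,px):
    c=C[n]; u=cv2.undistortPoints(np.array([[px]],float),c["camera_matrix"],np.array([c["k1"],0,0,0.]))[0,0]
    M=cv2.Rodrigues(c["rvec"])[0]; return -M.T@c["tvec"], M.T@np.array([u[0],u[1],1])
def plane(n,px,z):
    o,d=ray(n,px); return o+d*(z-o[2])/d[2]
def proj(n,P):
    c=C[n]; return cv2.projectPoints(np.array([P],float),c["rvec"],c["tvec"],c["camera_matrix"],np.array([c["k1"],0,0,0.]))[0][0,0]
def tri(p,q):
    o1,d1=ray("scene",p);o2,d2=ray("top",q)
    s=np.linalg.lstsq(np.c_[d1,-d2],o2-o1,rcond=None)[0]; return (o1+s[0]*d1+o2+s[1]*d2)/2,np.linalg.norm(o1+s[0]*d1-o2-s[1]*d2)
def delta(P):  # tool-axis shift in row units (0.25 m) from the measured pose to TCP P
    s=r.read_state(); return R.from_quat(s["eef_rot"]).inv().apply(np.array(P)-s["ee_pos"])/.25
E
python3 - <<'E'
import cv2,numpy as np
t=cv2.imread("pics/top0.png")[155:215,345:435]; s=cv2.imread("pics/scene0.png")[180:250,205:295]
a=cv2.resize(t,None,fx=8,fy=8,interpolation=cv2.INTER_CUBIC)[:,:,:]
b=cv2.resize(s,None,fx=8,fy=8,interpolation=cv2.INTER_CUBIC)
cv2.imwrite("pics/crop1.png",np.vstack([a,b])[::1] if 0 else cv2.resize(np.vstack([a,b]),None,fx=.57,fy=.57,interpolation=cv2.INTER_AREA))
E
python3 - <<'E'
from h import *
p=cv2.imread("pics/top0.png");d=np.load("top0.npy")
hsv=cv2.cvtColor(p,cv2.COLOR_BGR2HSV)
for q in[(390,186),(377,176),(412,185),(290,200),(365,190),(423,200),(409,155)]: print(q,hsv[q[1],q[0]],d[q[1],q[0]])
# stand and tray: low saturation regions
m=((hsv[...,1]<90)).astype(np.uint8)*255
m[:,:250]=0;m[:,440:]=0;m[:150]=0;m[235:]=0
n,l,st,ce=cv2.connectedComponentsWithStats(m)
for i in range(1,n):
    if st[i,4]>300:
        c=max(cv2.findContours((l==i).astype(np.uint8),cv2.RETR_EXTERNAL,cv2.CHAIN_APPROX_NONE)[0],key=cv2.contourArea)
        rc=cv2.minAreaRect(c);b=cv2.boxPoints(rc);z=.035 if rc[0][0]>330 else .03
        print(st[i],rc); W=np.array([plane("top",x,z) for x in b]);print(W[:,:2].round(3),W.mean(0).round(4),np.linalg.norm(np.diff(W,axis=0),axis=1).round(3))
E
```

```text
(390, 186) [105  48  74] 1.1871765
(377, 176) [135  16  31] 1.078689
(412, 185) [135  18  29] 1.0743097
(290, 200) [160  12 126] 1.2188703
(365, 190) [106  44  75] 1.1869842
(423, 200) [110  33  70] 1.1718113
(409, 155) [110  30 198] 1.1588767
[293 150  25  20 391] ((305.0, 159.5), (19.0, 24.0), 90.0)
[[0.717 0.132]
 [0.716 0.052]
 [0.652 0.052]
 [0.652 0.132]] [0.6844 0.0921 0.03  ] [0.08  0.065 0.08 ]
[ 351  161   79   50 2311] ((390.19384765625, 185.27313232421875), (74.65375518798828, 31.57705307006836), 16.886791229248047)
[[ 0.581 -0.055]
 [ 0.682 -0.087]
 [ 0.607 -0.317]
 [ 0.508 -0.283]] [ 0.5943 -0.1856  0.035 ] [0.106 0.242 0.104]
[ 259  171   60   58 2742] ((288.42071533203125, 199.5098876953125), (53.07283401489258, 52.655635833740234), 8.841814994812012)
[[0.479 0.244]
 [0.652 0.221]
 [0.623 0.047]
 [0.452 0.074]] [0.5514 0.1463 0.03  ] [0.174 0.176 0.173]
```

View pics/crop1.png

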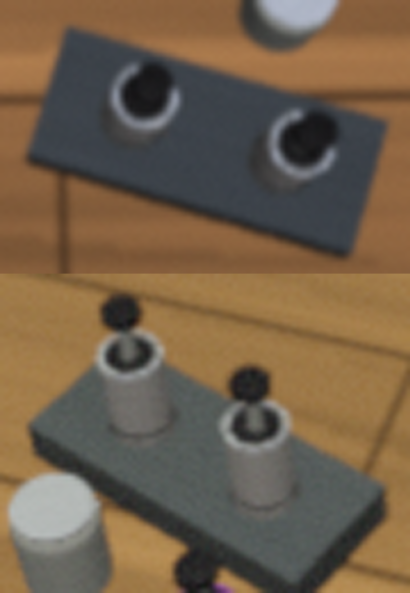

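The crop shows both dispensers grey with black buttons, standing in the dark stand, so the choice holds. Button tops are at about (378,174) and (414,185) in the top view, and (231,187) and (260,204) in the scene view.

```bash
python3 - <<'E'
from h import *
for p,q,rt in[((231.5,187.5),(378.3,173.9),(376.8,176.9)),((259.6,203.9),(414.1,184.6),(411.2,186.8))]: pass
s=[(231.5,187.5),(259.6,203.9)];t=[(414.1,184.6),(378.3,173.9)];rg=[(411.2,186.8),(376.8,176.9)]
for a,b,g in zip(s,t,rg):
    print(tri(a,b),plane("top",g,.104))
c=np.array([.5965,-.1865]);u=np.array([.302,.953])
for k in(.055,-.055):
    P=[*(c+k*u),.104];print(P,proj("top",P),proj("scene",P))
print(R.from_quat(r.read_state()["eef_rot"]).as_matrix().round(3), delta([.5,.0,.3]))
# depth points on stand/buttons/barrel rims
p=cv2.imread("pics/top0.png");d=np.load("top0.npy");M=cv2.Rodrigues(C["top"]["rvec"])[0];o=-M.T@C["top"]["tvec"]
v=[]
for y in range(160,212):
    for x in range(348,432):
        if d[y,x]>0:
            oo,dd=ray("top",(x,y)); v.append(oo+dd*d[y,x])
v=np.array(v)
for lo,hi in((.09,.111),(.118,.16),(.028,.042)):
    w=v[(v[:,2]>lo)&(v[:,2]<hi)]
    if lo<.05: print(len(w),w.mean(0),cv2.minAreaRect(w[:,:2].astype(np.float32)));continue
    for k in(w[:,1]<-.186,w[:,1]>-.186): print(lo,k.sum(),w[k].mean(0).round(4),((w[k].max(0)+w[k].min(0))/2).round(4),np.median(w[k],0).round(4))
E
```

```text
(array([ 0.57599142, -0.23859067,  0.14141631]), np.float64(0.0017774758075892363)) [ 0.5762088  -0.23892369  0.104     ]
(array([ 0.61008473, -0.13436765,  0.13788208]), np.float64(0.002005498918323945)) [ 0.6081265  -0.13490619  0.104     ]
[np.float64(0.61311), np.float64(-0.134085), 0.104] [376.48982908 175.31518035] [260.04038067 212.16500907]
[np.float64(0.57989), np.float64(-0.238915), 0.104] [411.1486014  185.61473713] [232.32353639 196.72758524]
[[-0.     0.231  0.973]
 [-0.001  0.973 -0.231]
 [-1.    -0.001  0.   ]] [-0.30987778 -2.03765764  1.94595846]
0.09 108 [ 0.5732 -0.2325  0.1029] [ 0.5773 -0.2379  0.0996] [ 0.5701 -0.2301  0.1033]
0.09 103 [ 0.6046 -0.1303  0.103 ] [ 0.6098 -0.133   0.0996] [ 0.6023 -0.1268  0.1035]
0.118 70 [ 0.5769 -0.2375  0.1482] [ 0.5768 -0.2371  0.1468] [ 0.5769 -0.2375  0.1484]
0.118 69 [ 0.6108 -0.1334  0.1471] [ 0.6107 -0.1331  0.1454] [ 0.611  -0.1334  0.1473]
1815 [ 0.59194404 -0.18486956  0.03474619] ((0.6134353876113892, -0.19229139387607574), (0.23957321047782898, 0.141379714012146), 72.27105712890625)
```

```bash
python3 -m pendant '-0.3 0 0 0 0 0; -0.4 0 0.2 0 0 0; -0.4 -0.1 0.4 0.1 0 0; -0.4 -0.2 0.6 0.2 0 0; -0.4 -0.22 0.8 0.26 0 0; -0.4 -0.22 0.94 0.26 0 0; -0.4 -0.22 0.94 0.26 0 0' -1 20
python3 - <<'E'
from h import *
print(R.from_quat(r.read_state()["eef_rot"]).as_matrix().round(3), delta([.55,.28,.3]))
for n,q,z in(("tin",(409,154),.075),("purple",(366,138),.05),("cup",(332,138),.06)): print(n,plane("top",q,z))
E
```

```text
time: 0.8
ee_pos: [0.3665, 0.4962, 0.3223]
eef_rot: [0.219, 0.671, -0.22, 0.673]
ft_force: [0.1, 0.5, -0.1]
width: 0.0391
[[ 0.002  0.59   0.807]
 [-0.002  0.807 -0.59 ]
 [-1.    -0.     0.003]] [ 0.09270872 -0.26482691  1.10269964]
tin [ 0.68712521 -0.24257044  0.075     ]
purple [ 0.74942244 -0.1097831   0.05      ]
cup [0.74768166 0.0018294  0.06      ]
```

```bash
python3 -m pendant '0 -0.05 0.2 0.08 0 0; 0 -0.1 0.4 0.16 0 0; 0 -0.2 0.6 0.24 0 0; 0 -0.26 0.8 0.32 0 0; 0 -0.26 0.98 0.32 0 0; 0 -0.26 0.98 0.32 0 0'
python3 - <<'E'
from h import *
print(R.from_quat(r.read_state()["eef_rot"]).as_matrix().round(3), delta([.6,.05,.3]))
E
```

```text
time: 1.4
ee_pos: [0.5254, 0.2984, 0.3223]
eef_rot: [0.373, 0.6, -0.374, 0.602]
ft_force: [-0.9, 0.5, 0.6]
width: 0.0013
[[ 0.002  0.896  0.443]
 [-0.003  0.443 -0.896]
 [-1.     0.     0.003]] [ 0.09242927 -0.17270979  1.02270967]
```

```bash
python3 -m pendant '0 0 0.2 0.08 0 0; 0 -0.05 0.4 0.16 0 0; 0 -0.1 0.6 0.24 0 0; 0.09 -0.15 0.8 0.29 0 0; 0.09 -0.17 1 0.29 0 0; 0.09 -0.17 1 0.29 0 0'
python3 - <<'E'
from h import *
m=R.from_quat(r.read_state()["eef_rot"]).as_matrix();print(m.round(3), delta([.611,-.1337,.20]),np.degrees(np.arctan2(m[1,1],m[0,1])))
E
```

```text
time: 2.0
ee_pos: [0.5965, 0.0557, 0.2993]
eef_rot: [0.493, 0.506, -0.495, 0.507]
ft_force: [0.0, -0.1, 0.8]
width: 0.0005
[[-0.001  1.     0.025]
 [-0.003  0.025 -1.   ]
 [-1.    -0.001  0.003]] [0.39929878 0.03905941 0.75760244] 1.4454283551852765
```

```bash
python3 -m pendant '0 0 0.2 0.08 0 0; 0 0 0.4 0.16 0 0; 0 0.04 0.6 0.22 0 0; 0.2 0.04 0.757 0.22 0 0; 0.28 0.04 0.757 0.22 0 0; 0.28 0.04 0.757 0.22 0 0;0.28 0.04 0.757 0.22 0 0'
cat > look.py <<'E'
import sys
from h import *
for n in("scene","top"):
    p,d=vision.camera(n); cv2.imwrite(f"pics/{n}{sys.argv[1]}.png",p); np.save(f"{n}{sys.argv[1]}.npy",d)
s=r.read_state();m=R.from_quat(s["eef_rot"]).as_matrix();print(s["ee_pos"].round(4),s["ft_force"],m.round(3))
for P in ([.611,-.1337,.16],[.577,-.238,.16]): print(delta(P))
E
python3 look.py 1; python3 - <<'E'
import cv2,numpy as np
t=cv2.imread("pics/top1.png")[130:220,330:450]; s=cv2.imread("pics/scene1.png")[140:250,190:310]
k=dict(fx=5,fy=5,interpolation=cv2.INTER_CUBIC)
a=cv2.resize(t,None,**k);b=cv2.resize(s,None,**k)
cv2.imwrite("pics/crop2.png",cv2.resize(np.vstack([a,b]),None,fx=.6,fy=.6,interpolation=cv2.INTER_AREA))
E
```

```text
time: 2.7
ee_pos: [0.6126, -0.1248, 0.2304]
eef_rot: [-0.568, -0.421, 0.568, -0.421]
ft_force: [0.6, -0.0, 1.2]
width: 0.0003
[ 0.6135 -0.1246  0.2319] [-0.20099823 -0.48057606 -0.20318937] [[ 0.002  0.957 -0.29 ]
 [ 0.001 -0.29  -0.957]
 [-1.     0.002 -0.001]]
[0.2877018  0.00045733 0.03786476]
[ 0.28713876 -0.00858902  0.47657843]
```

View pics/crop2.png

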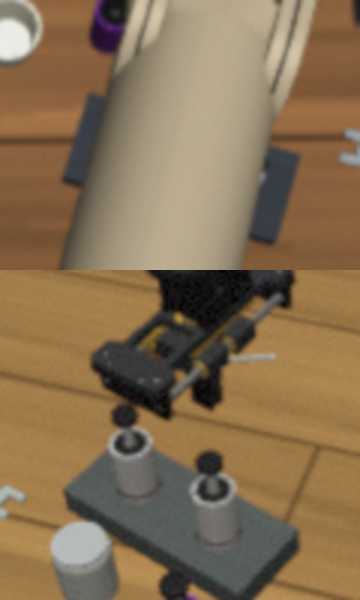

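The scene view shows the shut fingertips at about (259,185), above the nearer (a) button at (259,204). The arm hides the stand in the top view. I'll go down onto button a.

```bash
python3 -m pendant '0.1 0 0.038 0 0 0; 0.2 0 0.038 0 0 0; 0.28 0 0.038 0 0 0; 0.28 0 0.038 0 0 0; 0.28 0 0.038 0 0 0;0.28 0 0.038 0 0 0'
python3 -m pendant '0 0 0 0 0 0;0 0 0 0 0 0'
```

```text
time: 3.4
ee_pos: [0.6107, -0.1352, 0.1621]
eef_rot: [0.569, 0.42, -0.567, 0.421]
ft_force: [0.2, -0.5, 0.2]
width: 0.0005
time: 3.6
ee_pos: [0.61, -0.1354, 0.1609]
eef_rot: [0.569, 0.42, -0.568, 0.421]
ft_force: [0.6, -0.3, -0.4]
width: 0.0006
```

```bash
python3 -m pendant '0.008 0 0 0 0 0;0.016 0 0 0 0 0;0.024 0 0 0 0 0;0.032 0 0 0 0 0;0.04 0 0 0 0 0;0.048 0 0 0 0 0;0.056 0 0 0 0 0;0.064 0 0 0 0 0' | grep -v rot
python3 -m pendant '0.004 0 0 0 0 0;0.008 0 0 0 0 0;0.012 0 0 0 0 0;0.016 0 0 0 0 0' | grep -v rot
```

```text
time: 4.4
ee_pos: [0.6096, -0.1355, 0.144]
ft_force: [-0.7, -0.4, 2.8]
width: 0.0003
time: 4.8
ee_pos: [0.6096, -0.1355, 0.14]
ft_force: [-0.7, -1.1, 1.4]
width: 0.0004
```

Contact at about 2 N. I'll continue in 1 mm steps.

```bash
python3 -m pendant '0.004 0 0 0 0 0;0.008 0 0 0 0 0;0.012 0 0 0 0 0' | grep -v rot
python3 -m pendant '0.002 0 0 0 0 0;0.004 0 0 0 0 0' | grep -v rot
python3 -m pendant '0.002 0 0 0 0 0;0.004 0 0 0 0 0' | grep -v rot
```

```text
time: 5.1
ee_pos: [0.6095, -0.1355, 0.1369]
ft_force: [-0.5, -0.6, 1.8]
width: 0.0004
time: 5.3
ee_pos: [0.6095, -0.1355, 0.136]
ft_force: [-0.2, 0.2, 1.3]
width: 0.0005
time: 5.5
ee_pos: [0.6096, -0.1354, 0.135]
ft_force: [0.0, 0.5, 1.6]
width: -0.0001
```

```bash
python3 -m pendant '0.002 0 0 0 0 0;0.004 0 0 0 0 0' | grep -v rot
python3 -m pendant '0.002 0 0 0 0 0;0.004 0 0 0 0 0' | grep -v rot
```

```text
time: 5.7
ee_pos: [0.6095, -0.1354, 0.134]
ft_force: [-0.7, -0.5, 1.7]
width: 0.0005
time: 5.9
ee_pos: [0.6095, -0.1355, 0.133]
ft_force: [-0.5, -1.3, 1.5]
width: 0.0003
```

```bash
python3 -m pendant '0.002 0 0 0 0 0;0.004 0 0 0 0 0' | grep -v rot
python3 -m pendant '0.002 0 0 0 0 0;0.004 0 0 0 0 0' | grep -v rot
```

```text
time: 6.1
ee_pos: [0.6096, -0.1354, 0.132]
ft_force: [-0.6, -0.3, 2.0]
width: 0.0003
time: 6.3
ee_pos: [0.6096, -0.1354, 0.131]
ft_force: [0.2, 0.3, 1.6]
width: 0.0003
```

```bash
python3 -m pendant '0.002 0 0 0 0 0;0.004 0 0 0 0 0' | grep -v rot
python3 -m pendant '0.002 0 0 0 0 0;0.004 0 0 0 0 0' | grep -v rot
```

```text
time: 6.5
ee_pos: [0.6095, -0.1354, 0.13]
ft_force: [-1.2, -0.1, 1.8]
width: 0.0007
time: 6.7
ee_pos: [0.6095, -0.1354, 0.129]
ft_force: [-0.3, -0.1, 1.2]
width: 0.0007
```

```bash
python3 -m pendant '0.002 0 0 0 0 0;0.004 0 0 0 0 0' | grep -v rot
```

```text
time: 6.9
ee_pos: [0.6095, -0.1355, 0.128]
ft_force: [-0.3, 0.1, 0.9]
width: 0.0006
```

That is 21 mm down and still light, so a looks sound. I'll continue to home.

```bash
python3 -m pendant '0.004 0 0 0 0 0;0.008 0 0 0 0 0;0.012 0 0 0 0 0;0.016 0 0 0 0 0' | grep -v rot
python3 -m pendant '0.004 0 0 0 0 0;0.008 0 0 0 0 0;0.012 0 0 0 0 0;0.012 0 0 0 0 0' | grep -v rot
python3 -m pendant '0.002 0 0 0 0 0;0.004 0 0 0 0 0;0.004 0 0 0 0 0' | grep -v rot
```

```text
time: 7.3
ee_pos: [0.6095, -0.1355, 0.1239]
ft_force: [-0.2, -0.4, 1.5]
width: 0.0007
time: 7.7
ee_pos: [0.6095, -0.1354, 0.1208]
ft_force: [0.4, -0.5, 0.4]
width: 0.0008
time: 8.0
ee_pos: [0.6095, -0.1354, 0.1201]
ft_force: [-1.1, 0.2, 1.7]
width: 0.0003
```

```bash
python3 -m pendant '0.002 0 0 0 0 0;0.004 0 0 0 0 0;0.004 0 0 0 0 0' | grep -v rot
python3 -m pendant '0.002 0 0 0 0 0;0.003 0 0 0 0 0;0.003 0 0 0 0 0' | grep -v rot
```

```text
time: 8.3
ee_pos: [0.6097, -0.1355, 0.1192]
ft_force: [-0.8, -0.1, 4.7]
width: 0.0004
time: 8.6
ee_pos: [0.6098, -0.1355, 0.1187]
ft_force: [-2.0, 0.4, 5.0]
width: 0.0008
```

```bash
python3 -m pendant '0.002 0 0 0 0 0;0.002 0 0 0 0 0' | grep -v rot
python3 -m pendant '-0.05 0 0 0 0 0;-0.1 0 0 0 0 0;-0.2 0 0 0 0 0;-0.3 0 0 0 0 0;-0.3 0 0 0 0 0'
python3 -c "
from h import *
print(delta([.577,-.238,.19]))"
```

```text
time: 8.8
ee_pos: [0.6098, -0.1355, 0.1183]
ft_force: [-2.5, 0.5, 7.5]
width: 0.0002
time: 9.3
ee_pos: [0.6113, -0.1362, 0.1972]
eef_rot: [0.57, 0.419, -0.567, 0.422]
ft_force: [0.5, 0.2, -0.3]
width: 0.0002
[ 0.02830287 -0.01204143  0.42972568]
```

```bash
python3 -m pendant '0 0 0.15 0 0 0;0 -0.012 0.3 0 0 0;0 -0.012 0.43 0 0 0;0.07 -0.012 0.43 0 0 0;0.14 -0.012 0.43 0 0 0;0.14 -0.012 0.43 0 0 0;0.14 -0.012 0.43 0 0 0' | grep -v rot
python3 -c "
from h import *
print(r.read_state()['ee_pos'],delta([.577,-.238,.15]))"
```

```text
time: 10.0
ee_pos: [0.5752, -0.2372, 0.1581]
ft_force: [0.5, -0.2, -0.2]
width: 0.0005
[ 0.57520271 -0.23721759  0.15808551] [0.03233881 0.00780365 0.0008894 ]
```

```bash
python3 -m pendant '0.008 0.006 0 0 0 0;0.016 0.006 0 0 0 0;0.024 0.006 0 0 0 0;0.032 0.006 0 0 0 0;0.04 0.006 0 0 0 0;0.048 0.006 0 0 0 0;0.056 0.006 0 0 0 0;0.064 0.006 0 0 0 0' | grep -v rot
python3 -m pendant '0.004 0 0 0 0 0;0.008 0 0 0 0 0;0.012 0 0 0 0 0;0.016 0 0 0 0 0' | grep -v rot
```

```text
time: 10.8
ee_pos: [0.5767, -0.2378, 0.1417]
ft_force: [-1.0, -0.5, 2.3]
width: 0.0003
time: 11.2
ee_pos: [0.5767, -0.2378, 0.1377]
ft_force: [-0.4, 0.5, 1.7]
width: 0.0007
```

```bash
python3 -m pendant '0.002 0 0 0 0 0;0.004 0 0 0 0 0' | grep -v rot
python3 -m pendant '0.002 0 0 0 0 0;0.004 0 0 0 0 0' | grep -v rot
```

```text
time: 11.4
ee_pos: [0.5767, -0.2378, 0.1368]
ft_force: [-0.2, -0.1, 0.9]
width: 0.0003
time: 11.6
ee_pos: [0.5767, -0.2379, 0.1358]
ft_force: [0.3, 0.6, 1.1]
width: 0.0008
```

```bash
python3 -m pendant '0.002 0 0 0 0 0;0.004 0 0 0 0 0' | grep -v rot
```

```text
time: 11.8
ee_pos: [0.5767, -0.2378, 0.1347]
ft_force: [0.7, -0.6, 2.1]
width: -0.0
```

```bash
python3 -m pendant '0.002 0 0 0 0 0;0.004 0 0 0 0 0' | grep -v rot
```

```text
time: 12.0
ee_pos: [0.5769, -0.238, 0.1344]
ft_force: [-0.5, 0.8, 7.5]
width: 0.0003
```

The force jumped to 7.5 N at about 14.6 mm of travel, so b binds. I'll stop here, back off and open.

```bash
python3 -m pendant '-0.05 0 0 0 0 0;-0.1 0 0 0 0 0;-0.2 0 0 0 0 0;-0.3 0 0 0 0 0;-0.3 0 0 0 0 0;-0.3 0 0 0 0 0' 0.7 25| grep -v rot
python3 look.py 2; python3 - <<'E'
from h import *
d=np.load("top2.npy");v=[]
for y in range(160,212):
    for x in range(348,432):
        if d[y,x]>0:
            o,w=ray("top",(x,y)); v.append(o+w*d[y,x])
print(len(v), delta([.577,-.238,.068]))
t=cv2.imread("pics/scene2.png")[160:260,190:310]
cv2.imwrite("pics/crop3.png",cv2.resize(t,None,fx=5,fy=5,interpolation=cv2.INTER_CUBIC))
E
```

```text
time: 12.6
ee_pos: [0.5769, -0.238, 0.2097]
ft_force: [-0.2, -0.1, -0.4]
width: 0.0408
[ 0.5763 -0.2376  0.2082] [0.31256063 0.41496993 0.2116656 ] [[-0.001  0.956 -0.293]
 [ 0.    -0.293 -0.956]
 [-1.    -0.001 -0.   ]]
[ 0.19285303  0.01138088 -0.4379539 ]
[0.19278659 0.00342865 0.00078132]
4350 [0.56078637 0.00382885 0.0008443 ]
```

View pics/crop3.png

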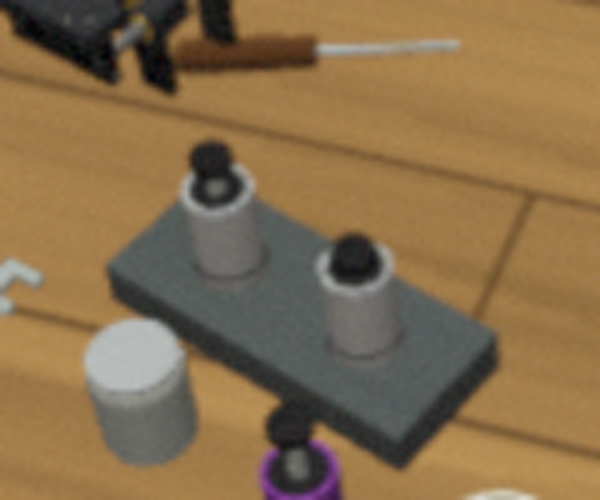

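Button a is home at crop (355,258) and b is part-way in at (210,160), both upright. I'll descend over b.

```bash
python3 -m pendant '0 0 0 0 0 0;0 0.004 0 0 0 0;0 0.004 0 0 0 0;0.1 0.004 0 0 0 0;0.2 0.004 0 0 0 0' 0.7| grep -v rot
python3 -m pendant '0.1 0 0 0 0 0;0.18 0 0 0 0 0;0.26 0 0 0 0 0;0.32 0 0 0 0 0;0.355 0 0 0 0 0;0.355 0 0 0 0 0;0.355 0 0 0 0 0'
python3 -c "
from h import *
print(delta([.577,-.238,.068]))"
```

```text
time: 13.2
ee_pos: [0.578, -0.2383, 0.1585]
ft_force: [0.4, 0.1, -1.5]
width: 0.0734
time: 13.9
ee_pos: [0.578, -0.2384, 0.0707]
eef_rot: [0.569, 0.42, -0.568, 0.421]
ft_force: [-0.2, 0.0, -0.0]
width: 0.0741
[ 0.01070671 -0.00415967 -0.00024961]
```

```bash
python3 -m pendant '0.01 -0.003 0 0 0 0;0.01 -0.003 0 0 0 0' | grep -v rot
python3 -m pendant '0 0 0 0 0 0;0 0 0 0 0 0;0 0 0 0 0 0;0 0 0 0 0 0;0 0 0 0 0 0;0 0 0 0 0 0;0 0 0 0 0 0;0 0 0 0 0 0' -1 25| grep -v rot
```

```text
time: 14.1
ee_pos: [0.5771, -0.2379, 0.0679]
ft_force: [0.2, -0.6, 0.5]
width: 0.0739
time: 14.9
ee_pos: [0.577, -0.2379, 0.0676]
ft_force: [0.2, -0.7, -0.1]
width: 0.0429
```

```bash
python3 -m pendant '-0.03 0 0 0 0 0;-0.06 0 0 0 0 0;-0.1 0 0 0 0 0;-0.16 0 0 0 0 0;-0.16 0 0 0 0 0' | grep -v rot
python3 -m pendant '-0.1 0 0 0 0 0;-0.2 0 0 0 0 0;-0.3 0 0 0 0 0;-0.4 0 0 0 0 0;-0.5 0 0 0 0 0;-0.5 0 0 0 0 0'
python3 look.py 3; python3 -c "
from h import *
print(delta([.553,.146,.22]))
t=cv2.imread('pics/scene3.png')[110:260,190:370]
cv2.imwrite('pics/crop4.png',cv2.resize(t,None,fx=4,fy=4,interpolation=cv2.INTER_CUBIC))"
```

```text
time: 15.4
ee_pos: [0.5781, -0.2386, 0.1104]
ft_force: [0.7, -0.0, -2.9]
width: 0.0432
time: 16.0
ee_pos: [0.5781, -0.2387, 0.236]
eef_rot: [0.57, 0.419, -0.567, 0.422]
ft_force: [0.6, -0.1, -1.9]
width: 0.0427
[ 0.5768 -0.2378  0.2321] [ 0.53841927 -0.28651681 -3.03588082] [[ 0.     0.956 -0.293]
 [ 0.    -0.293 -0.956]
 [-1.     0.    -0.   ]]
[ 0.28853922  0.00892577 -0.43812764]
[0.2883875  0.00092308 0.00060664]
[ 0.04883236 -0.54019632 -1.44019699]
```

View pics/crop4.png

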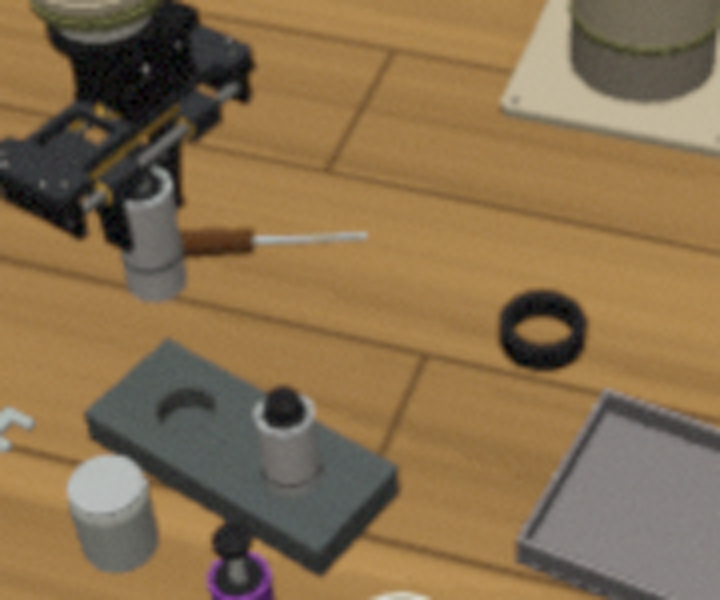

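b is held upright and clear at crop (155,235), socket b is empty, a is still in its socket, and the tray is free. I'll carry it over.

```bash
python3 -m pendant '0 -0.02 -0.06 0 0 0;0 -0.06 -0.18 0 0 0;0 -0.11 -0.3 0 0 0;0 -0.16 -0.42 0 0 0;0 -0.2 -0.54 0 0 0;0 -0.24 -0.64 0 0 0;0 -0.27 -0.72 0 0 0;0 -0.27 -0.72 0 0 0' | grep -v rot
python3 -m pendant '0 -0.02 -0.06 0 0 0;0 -0.06 -0.18 0 0 0;0 -0.11 -0.3 0 0 0;0 -0.16 -0.42 0 0 0;0 -0.2 -0.54 0 0 0;0 -0.24 -0.64 0 0 0;0 -0.27 -0.72 0 0 0;0 -0.27 -0.72 0 0 0' 
python3 look.py 4; python3 -c "
from h import *
print(delta([.553,.146,.0675-.005]))"
```

```text
time: 16.9
ee_pos: [0.5643, -0.0417, 0.2306]
ft_force: [0.6, 0.3, -2.6]
width: 0.043
time: 17.7
ee_pos: [0.552, 0.1491, 0.2307]
eef_rot: [-0.567, -0.422, 0.568, -0.421]
ft_force: [0.7, 0.4, -3.1]
width: 0.0429
[0.5528 0.1451 0.2313] [ 0.1345093  -0.72335091 -3.29351035] [[-0.002  0.956 -0.293]
 [-0.001 -0.293 -0.956]
 [-1.    -0.001  0.002]]
[0.28610494 0.54924479 0.99792459]
[0.28687564 0.54124014 1.43665819]
[ 6.75019844e-01  5.69558245e-04 -4.74092156e-03]
```

```bash
python3 -m pendant '0.1 0 0 0 0 0;0.2 0 0 0 0 0;0.3 0 0 0 0 0;0.4 0 0 0 0 0;0.5 0 0 0 0 0;0.58 0 0 0 0 0;0.64 0 0 0 0 0;0.64 0 0 0 0 0' | grep -v rot
python3 -m pendant '0.004 0 0 0 0 0;0.008 0 0 0 0 0;0.012 0 0 0 0 0;0.016 0 0 0 0 0;0.016 0 0 0 0 0' | grep -v rot
```

```text
time: 18.6
ee_pos: [0.552, 0.1442, 0.0704]
ft_force: [-0.4, 0.2, -2.9]
width: 0.0429
time: 19.1
ee_pos: [0.5532, 0.146, 0.0688]
ft_force: [0.7, -0.0, -2.7]
width: 0.0428
```

```bash
python3 -m pendant '0.004 0 0 0 0 0;0.008 0 0 0 0 0;0.012 0 0 0 0 0;0.016 0 0 0 0 0' | grep -v rot
python3 -m pendant '0.002 0 0 0 0 0;0.004 0 0 0 0 0' | grep -v rot
```

```text
time: 19.5
ee_pos: [0.5531, 0.1459, 0.0644]
ft_force: [-0.2, 0.2, -2.3]
width: 0.0432
time: 19.7
ee_pos: [0.5531, 0.1459, 0.0635]
ft_force: [0.3, -0.1, -3.1]
width: 0.0429
```

```bash
python3 -m pendant '0.002 0 0 0 0 0;0.004 0 0 0 0 0' | grep -v rot
```

```text
time: 19.9
ee_pos: [0.5532, 0.1458, 0.0625]
ft_force: [-0.7, -0.5, -0.5]
width: 0.043
```

The weight has come off at the expected height, so it is down. I'll release.

```bash
python3 -m pendant '0.001 0 0 0 0 0;0.001 0 0 0 0 0' | grep -v rot
python3 -m pendant '0 0 0 0 0 0;0 0 0 0 0 0;0 0 0 0 0 0;0 0 0 0 0 0;0 0 0 0 0 0;0 0 0 0 0 0' 0.7| grep -v rot
python3 -m pendant '-0.05 0 0 0 0 0;-0.12 0 0 0 0 0;-0.25 0 0 0 0 0;-0.4 0 0 0 0 0;-0.6 0 0 0 0 0;-0.75 0 0 0 0 0;-0.75 0 0 0 0 0' | grep -v rot
python3 -m pendant '0 0.1 -0.15 0 0 0;0 -0.2 -0.3 0 0 0;0 -0.4 -0.45 0 0 0;0 -0.4 -0.6 0 0 0;0 -0.4 -0.8 0 0 0; 0 -0.4 -0.8 0 0 0' | grep -v rot
python3 look.py 5
python3 -c "
from h import *
a=cv2.imread('pics/scene5.png')[140:300,150:490];b=cv2.imread('pics/top5.png')[120:260,240:510]
cv2.imwrite('pics/crop5.png',np.vstack([cv2.resize(a,(680,320)),cv2.resize(b,(680,270*140//135))[:280]]))"
```

```text
time: 20.1
ee_pos: [0.5532, 0.1459, 0.0625]
ft_force: [-0.3, 0.5, 0.2]
width: 0.0427
time: 20.7
ee_pos: [0.5532, 0.1459, 0.0623]
ft_force: [-0.4, 0.6, 0.1]
width: 0.0735
time: 21.4
ee_pos: [0.5556, 0.1461, 0.2566]
ft_force: [0.9, 0.4, 0.0]
width: 0.074
time: 22.0
ee_pos: [0.5137, 0.3718, 0.2494]
ft_force: [-0.8, 0.4, -0.1]
width: 0.074
[0.5144 0.3702 0.2489] [0.1030647  0.20361656 0.16958848] [[-0.001  0.958 -0.288]
 [-0.    -0.288 -0.958]
 [-1.    -0.001  0.001]]
[0.35544707 0.9500398  1.81932623]
[0.35568464 0.93975067 2.25801282]
```

View pics/crop5.png

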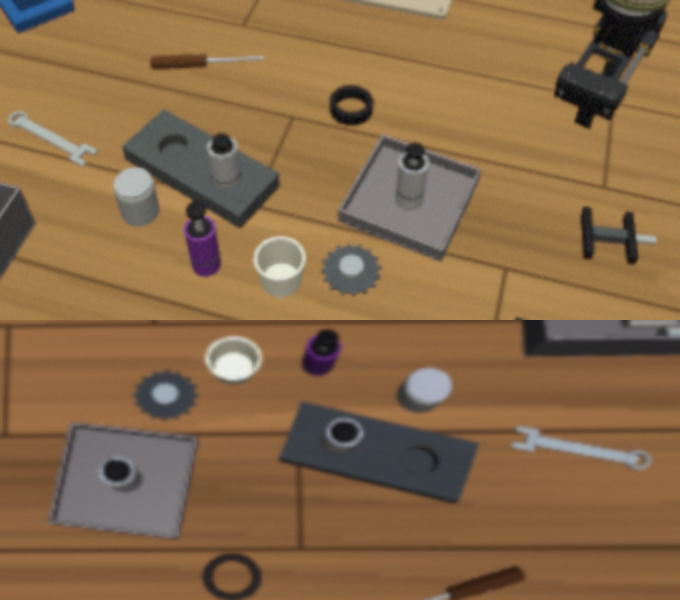

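The final view shows b upright in the tray (crop (410,175)) and a in its socket with the plunger home (222,155). The other objects are where they were. I'll measure the button heights and hand in.

```bash
python3 - <<'E'
from h import *
d=np.load("top5.npy")
for n,P in(("a",[.611,-.134,.119]),("b",[.553,.146,.128])):
    x,y=proj("top",P).round().astype(int);o,w=ray("top",(x,y));print(n,(o+w*d[y,x]).round(4))
from bench import close_job
print(close_job())
E
```

```text
a [ 0.611  -0.1338  0.1189]
b [0.5538 0.1449 0.1272]
the job is handed in; nothing more can be done
None
```

The binding dispenser was b. It now stands upright near the centre of the reject tray, and a is still in its socket with its plunger home. The job is handed in at about 22 s; `close_job` gives no verdict.

- **Dispenser a (sound):** it slid at about 2 N all the way. The buffer came in at home and I stopped at 7.5 N.
- **Dispenser b (binds):** the push jumped from about 2 N to 7.5 N at roughly 14.6 mm, and I stopped there. I then lifted it by the barrel and set it down.
- **Last checks:** the camera depth put a's button at 118.9 mm, where 119 mm means home, and b's at 127.2 mm. For b I had expected about 129 mm, from 134.4 mm when I stopped pressing and the tray floor being 5 mm lower. That 2 mm gap is about the calibration error.
- **Other objects:** the final pictures show nothing else moved, and no force reading went above 8 N.

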